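# Scan the flange stack's label and put the scanner away

## Robot

A 6-joint arm with a two-finger parallel gripper is mounted at the origin on the work surface. World frame = base frame: x ahead of the robot, y to its left, z up, the work surface at z = 0. Lengths are in mm, angles in degrees, forces in N, time in s.
With the tool pointing down it reaches from about 350 to 850 mm from the base axis. Payload 8.1 kg.
Tool frame: the origin (TCP) lies on the centre line of the jaws, within the pads' length; the fingertips stand 19 mm ahead of it and the grasp point (between the pads) is the TCP (r.tip_reach is the z of the fingertips in the tool frame, in mm); z points along the fingers, y is the line along which they close (so a half turn about z gives the same grasp; the last joint's range is limited). The gripper opens to 85 mm and grips with 20 to 120 N. Pads are 22 mm wide; open, the fingers measure 114 mm over their backs; the gripper's body (76 mm by 85 mm) begins 54 mm behind the grasp point. The pads swing forward as they close: fully open they stand 13 mm farther back than shut.
Start: joints at [-75.31, 7.471, 85.268, -0, 87.261, -4.893], TCP at [201.13, -565.289, 250.292] pointing down, gripper open.
Joint ranges: [-169.43, 169.43], [-51.17, 129.36], [1.28, 143.12], [-76.62, 256.62], [0, 156.53], [-152.29, 152.29]. Speed limits (degrees/s): [136.94, 136.94, 159.86, 180, 180, 180].

## Interface

Orientations are given as [roll, pitch, yaw] about the fixed x, y, z axes, in that order (R = Rz(yaw) Ry(pitch) Rx(roll)).
In Python, from bench import r gives the robot as it stands. The module is installed in compiled form; this text tells all that it offers.
- The arm moves only by the shell command python3 -m handwheel 'ROWS' [FORCE]. ROWS is JSON, a list of rows, each a list of 7 numbers: the shift along the tool's x, y, z in m, then the turn, a rotation vector about the tool's x, y, z in degrees, then the finger opening in m, from 0 to 0.0854. In form: [[tx, ty, tz, ax, ay, az, claw], ...]. A call has 1 to 8 rows; each row shifts and turns the commanded pose from where the row before left it, along the tool's axes as they then stand; what a row does not reach is not made up. A row lasts 1/12 s, in which the tool goes at most 41.7 mm and 7.16 degrees, less where a joint would pass 70% of its speed; a pose out of reach is approached as far as the arm can. A call with a gripper value outside its range is refused whole. The fingers move at their own pace and stop on an object; FORCE is the grip in N (left out, the last holds). Time passes only in rows, so rows that do not move let the fingers close. It gives the time, the measured TCP pose, the force, the opening and the grip force at its end, in the units of the state.
- r.sense(): the state, without advancing time (a new reading comes with each control period).
- r.snapshot(name): name is "scene" or "top" or "wrist"; returns (picture, depth): 384x512x3 uint8, blue, green, red; 384x512 float32, mm along the optical axis (not along the pixel's ray), 0 where there is no reading.
- r.calibration(name): a dict with "vfov" (degrees; the focal length in pixels is half the picture's height over the tangent of half this angle, whatever the lens; pixels are square), "cx", "cy" (the principal point, pixels), "rvec" (rotation vector, rad) and "tvec" (3), from world to camera coordinates, as OpenCV has them; the wrist camera has in their place "tool_from_camera" (4x4, takes a point from camera to tool coordinates, whose origin is the TCP and whose axes are the flange's). Camera axes: x right, y down, z forward; pixel columns grow to the right and rows downward; lengths in mm; the calibration is good to about 2 mm. A picture is of the moment at which its call begins: read the wrist's pose just before it. calibration takes no time and is no camera call.
- r.hand_in(): hands the job in; it is judged then, once.
The state is a dict: "time": time; "joint_pos": joint angles; "qd": joint speeds; "joint_efforts": joint torques, N m; "tool_pos": TCP position; "tcp_rot": TCP orientation; "ft_force": force on the tool from outside, world axes, zero at the start; "wrist_torque": the same for the moment, N m; "finger_gap": finger opening in mm; "grip_force": force on a finger pad.
Only numpy, scipy, OpenCV 4.12 (cv2) and the standard library are available. Lean on these libraries where they do the work, as an engineer would, in place of code of your own. Each camera call takes 0.05 s, during which the arm holds its last target. There are 200 camera calls.

## Task

Pick up the hand scanner and scan the barcode label of the stack of flanges that have a hole in the middle, not that of the solid discs: point the scanner's window squarely at the middle of the label from about 8 cm and hold it steady there for a good second. Then lay the scanner flat in its shaped tray, head in the wide end, without dropping it. Do not bump the two stands or disturb the other things on the bench.

Things in the scene. Friction and masses are not known exactly. Their poses are not given: they have to be found in the camera images.
- scanner: Hand barcode scanner lying on the bench, 180 mm long, 36 mm high, 0.28 kg: a grey handle 30 mm wide (x from -90 to +40 mm) and a black head 54 mm wide (x from +40 to +90 mm). Origin on the underside, below the balance point, where the handle is best gripped across its width; x points to the nose, z up.
- scanner_window (a point): Centre of the scanner's window in the flat nose of its head: 90 mm ahead of the scanner's origin and 18 mm above its underside. It looks along the scanner's x axis; axes as the scanner's.
- tray: Fixed tray 210 x 84 mm, floor 5 mm thick, wall tops 17 mm above the table. The recess is the scanner's outline with 6 mm play at each side, 8 mm at each end: handle channel 42 mm wide (x -98 to +32 mm), head bay 66 mm wide (x +32 to +98). Origin under the centre, at table height; x points to the wide end. Scanner in place: origin 5 mm above the tray's, axes agreeing.
- bored_stand: Fixed grey base plate 176 x 120 x 6 mm with a stack of four turned steel flanges with a bore of 46 mm, seen as a dark round hole in the top one, 108 mm across, top at 64 mm. Origin under the stack's axis, at table height; the base reaches from x = -66 to +110 mm, and the label plate stands at its +x end, 85 mm from the origin, its top 97 mm above the table.
- bored_label: Paper label 80 x 50 mm with bars, on an aluminium plate 94 wide x 64 mm high fixed to the stand of the bored flanges (the label to scan). Origin: centre of the label's face, 68 mm above the table. x points straight out of the face: away from the robot (give or take the stand's yaw) and 25 degrees (0.44 rad) upward, as the plate leans back; y along the label's width, z up its slope.
- blank_stand: Fixed grey base plate 176 x 120 x 6 mm with a stack of four solid steel discs without a bore (only a thin scribed ring on top), 108 mm across, top at 64 mm. Origin under the stack's axis, at table height; the base reaches from x = -66 to +110 mm, and the label plate stands at its +x end, 85 mm from the origin, its top 97 mm above the table.
- blank_label: Paper label 80 x 50 mm with bars, on an aluminium plate 94 wide x 64 mm high fixed to the stand of the solid discs (not to be scanned). Origin: centre of the label's face, 68 mm above the table. x points straight out of the face: away from the robot (give or take the stand's yaw) and 25 degrees (0.44 rad) upward, as the plate leans back; y along the label's width, z up its slope.
- loose_flange: Bystander: loose steel flange lying flat, 108 mm across, bore 46 mm, 14 mm thick; origin under its centre.
- spanner: Bystander: loose steel spanner 180 mm long, lying flat; origin under its middle, x along it.
- case: Bystander: black gauge case 80 x 150 x 30 mm, lying loose; origin under its centre.
Not all that is in view belongs to the job. Of the things that look like the tray, take the one that is nearest to the robot's base at the start.

How it is judged (in metres and radians):
On the way:
1. held scanner steady on the bored flanges' label: window 50 to 110 mm off, aim within 20 mm sideways and 18 mm up or down of its centre, square within 0.26 rad, below 20 mm/s and 0.12 rad/s (contact force between the fingers and scanner above 0.5 N and x of bored_label in the frame of scanner_window between 0.05 and 0.11 m and y of bored_label in the frame of scanner_window between -0.02 and 0.02 m and z of bored_label in the frame of scanner_window between -0.018 and 0.018 m and angle between the x axis of scanner and the x axis of bored_label, either way round below 0.26 rad and linear speed of scanner below 0.02 m/s and angular speed of scanner below 0.12 rad/s), for 0.8 s.
At the end, for the whole second after the job is handed in: The scanner lies released and at rest in its tray, head in the wide end: its origin within 11 mm along and 10 mm across of the tray's, its underside on the tray floor (2 to 9 mm above the tray's origin), right way up and level within 0.06 rad, turned less than 0.15 rad from the tray's x axis (x of scanner in the frame of tray between -0.011 and 0.011 m and y of scanner in the frame of tray between -0.01 and 0.01 m and z of scanner in the frame of tray between 0.002 and 0.009 m and x of scanner_window in the frame of tray above 0.05 m and angle between the z axis of scanner and the z axis of tray, either way round below 0.06 rad and angle between the x axis of scanner and the x axis of tray, either way round below 0.15 rad and z of scanner_window in the frame of tray above 0.015 m and linear speed of scanner below 0.02 m/s); the robot touches nothing.
It fails at once if the scanner is aimed steadily at the solid discs' label (same limits as for the right one) (x of blank_label in the frame of scanner_window between 0.05 and 0.11 m and y of blank_label in the frame of scanner_window between -0.02 and 0.02 m and z of blank_label in the frame of scanner_window between -0.018 and 0.018 m and angle between the x axis of scanner and the x axis of blank_label, either way round below 0.26 rad and linear speed of scanner below 0.02 m/s and angular speed of scanner below 0.12 rad/s).
It fails at once if a stand or its label plate is bumped with more than 3 N (contact force between any of bored_stand, blank_stand and anything else above 3 N).
It fails at once if the scanner is dropped: it moves faster than 0.5 m/s with the fingers off it (contact force between the fingers and scanner below 0.05 N and linear speed of scanner above 0.5 m/s).
It fails at once if the loose flange, the spanner or the case is moved by more than 20 mm (distance of any of loose_flange, spanner, case from where it was at the start of the episode above 0.02 m).
It also fails if it takes over 53 s, if anything falls off the work surface, if the arm or the gripper's body presses on something with over 40 N, if the wrist force passes 120 N, or if a joint passes its speed limit or range.

## Working session

There is one attempt and no reset: what is moved stays moved. The work goes in short steps, Python scripts to look and compute and a shell command to move; the robot and the scene stay as the last step left them, time stands still between calls to the robot, and variables do not carry over. Pictures are saved under pics/ and viewed, at most 10 in all, crops included, and the job is handed in when it is done.

```bash
mkdir -p pics; cat > h.py <<'E'
import numpy as np, cv2
from bench import r
from scipy.spatial.transform import Rotation as R
def cam(name):
    c=r.calibration(name); f=192/np.tan(np.radians(c['vfov'])/2)
    if name=='wrist':
        s=r.sense(); T=np.eye(4); T[:3,:3]=R.from_euler('xyz',s['tcp_rot'],degrees=True).as_matrix(); T[:3,3]=s['tool_pos']
        M=T@np.array(c['tool_from_camera']); 
    else:
        W=np.eye(4); W[:3,:3]=cv2.Rodrigues(np.array(c['rvec'],float))[0]; W[:3,3]=np.ravel(c['tvec']); M=np.linalg.inv(W)
    return f,c['cx'],c['cy'],M
def ray(C,u,v,z):
    f,cx,cy,M=C; d=M[:3,:3]@np.array([(u-cx)/f,(v-cy)/f,1]); o=M[:3,3]; return o+d*(z-o[2])/d[2]
def cloud(C,D):
    f,cx,cy,M=C; v,u=np.mgrid[:384,:512]; P=np.stack([(u-cx)/f*D,(v-cy)/f*D,D],-1)
    return P@M[:3,:3].T+M[:3,3]
E
python3 - <<'E'
from h import *
print(r.sense())
for n in('scene','top'):
    C=cam(n);p,d=r.snapshot(n);cv2.imwrite(f'pics/{n}0.png',p);np.savez(f'{n}0.npz',p=p,d=d)
    print(n,C, r.calibration(n))
a=cv2.imread('pics/top0.png');cv2.imwrite('pics/top0b.png',cv2.resize(a,(800,600)))
E
```

```text
{'time': 0.0, 'joint_pos': array([-7.53110066e+01,  7.51613368e+00,  8.53310516e+01,  5.17875637e-04,
        8.72628555e+01, -4.89117352e+00]), 'qd': array([-0.00092362,  0.07581527,  0.00613797,  0.07182502, -0.02528166,
        0.10751425]), 'joint_efforts': array([-1.71517542e-03, -5.69412911e+01, -5.00544047e+01, -3.08873323e-04,
        1.50652259e-02, -5.15261979e-05]), 'tool_pos': array([ 200.98145317, -564.76850453,  249.21674139]), 'tcp_rot': array([-1.79890404e+02, -9.89780174e-03,  1.95801322e+01]), 'ft_force': array([-0.69851989,  0.15668601, -0.10980181]), 'wrist_torque': array([ 0.02315936,  0.02111984, -0.02664406]), 'grip_force': 0.0, 'finger_gap': 85.31164598343996}
scene (np.float64(359.1015072581341), 256.3250943566192, 197.42110090262636, array([[ 5.57145494e-01,  5.83933248e-01, -5.90432774e-01,
         1.31568195e+03],
       [ 8.30344351e-01, -4.01009210e-01,  3.86936522e-01,
        -5.79181838e+02],
       [-1.08238801e-02, -7.05842458e-01, -7.08286149e-01,
         9.75253673e+02],
       [ 0.00000000e+00,  0.00000000e+00,  0.00000000e+00,
         1.00000000e+00]])) {'vfov': 56.26395899072028, 'cx': 256.3250943566192, 'cy': 197.42110090262636, 'rvec': array([ 2.13067243,  1.13010655, -0.48044605]), 'tvec': array([-241.54987473, -312.1522376 , 1691.68701792])}
top (np.float64(363.07698765001237), 257.78056406003805, 184.3409030336429, array([[ 1.57685495e-02, -9.93401368e-01,  1.13600509e-01,
         4.33965963e+02],
       [-9.99737069e-01, -1.75559290e-02, -1.47506418e-02,
        -7.10826996e+01],
       [ 1.66476702e-02, -1.13338044e-01, -9.93417004e-01,
         1.34101303e+03],
       [ 0.00000000e+00,  0.00000000e+00,  0.00000000e+00,
         1.00000000e+00]])) {'vfov': 55.740977844208366, 'cx': 257.78056406003805, 'cy': 184.3409030336429, 'rvec': array([ 2.1882519 , -2.15197104,  0.14062762]), 'tvec': array([-100.23176616,  581.84225087, 1281.8378728 ])}
```

View pics/top0b.png

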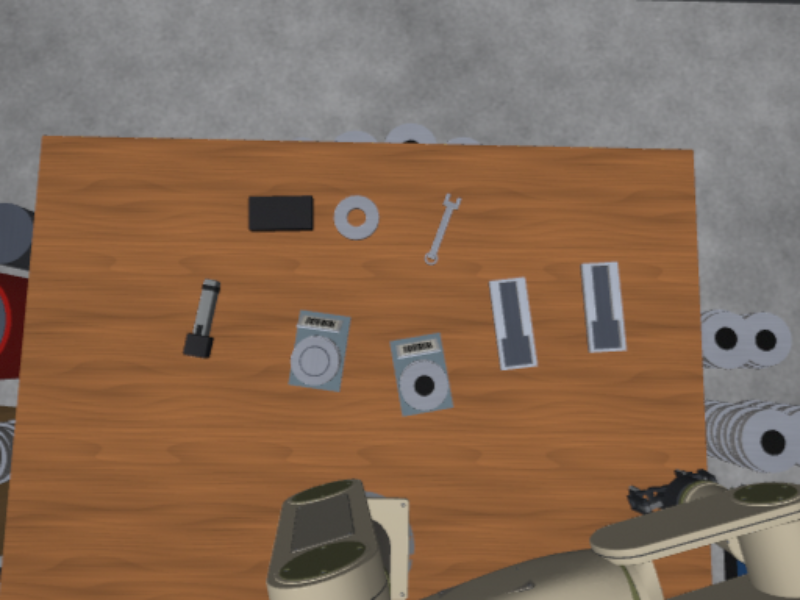

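View pics/scene0.png

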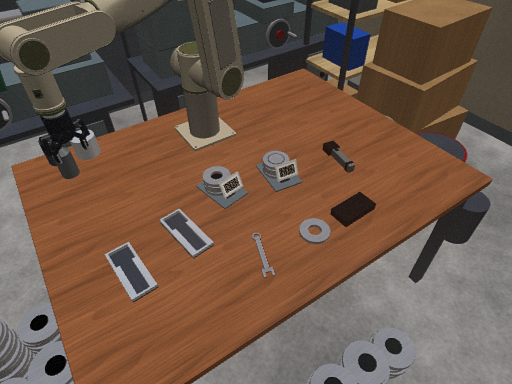

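Top view (800x600 px): scanner at (203,320), its black head at (198,345) nearer the robot. Two candidate stands: a plain stack with a scribed ring at (315,360), and a stack with a dark bore at (424,385), which is the one meant. Two tray-like things are at (513,323) and (604,307). The first looks nearest the base at about (345,540), and its wide end is towards the robot. I'll measure these and confirm in one crop.

```bash
cat > m.py <<'E'
from h import *
z=np.load('top0.npz');p,d=z['p'],z['d'];C=cam('top');P=cloud(C,d)
hsv=cv2.cvtColor(p,cv2.COLOR_BGR2HSV)
wood=((hsv[...,0]<22)&(hsv[...,1]>90)&(hsv[...,2]>70))
m=((~wood)&(d>0)).astype(np.uint8); m[:, :30]=0;m[:98]=0;m[272:]=0;m[:,435:]=0
n,L,S,c=cv2.connectedComponentsWithStats(m)
for i in range(1,n):
    if S[i,4]<60: continue
    Q=P[L==i]; h=np.percentile(Q[:,2],[5,50,95])
    (cn,_)=cv2.findContours((L==i).astype(np.uint8),0,2)
    rc=cv2.minAreaRect(cn[0]);bx=cv2.boxPoints(rc)
    W=np.array([ray(C,*b,max(h[1],0)) for b in bx])
    print(i,S[i,4],c[i].round(1),'h',h.round(),'ctr',W.mean(0).round(1),'sides',np.linalg.norm(W[1]-W[0]).round(),np.linalg.norm(W[2]-W[1]).round(),'ang',np.degrees(np.arctan2(*(W[1]-W[0])[1::-1])).round(1),np.degrees(np.arctan2(*(W[2]-W[1])[1::-1])).round(1))
a=p[160:275,110:410];cv2.imwrite('pics/crop.png',cv2.resize(a,None,fx=2.66,fy=2.66,interpolation=2))
E
python3 m.py
```

```text
1 898 [179.7 136.4] h [20. 28. 33.] ctr [758.3 200.4  28.3] sides 151.0 83.0 ang -88.8 -178.1
2 563 [227.8 138.8] h [ 2. 13. 17.] ctr [754.3  24.8  12.7] sides 109.0 107.0 ang -88.8 -178.8
3 271 [282.7 145.7] h [-1.  6. 11.] ctr [ 731.1 -179.1    6. ] sides 181.0 39.0 ang -20.8 -111.2
4 1425 [385.8 196.2] h [ 1.  9. 20.] ctr [ 552.  -565.5    9.1] sides 94.0 216.0 ang -83.9 -176.5
5 1405 [327.9 206.7] h [ 0.  8. 20.] ctr [ 509.5 -350.4    8.3] sides 91.0 215.0 ang -81.2 -172.8
6 618 [129.8 205.6] h [10. 33. 38.] ctr [507.7 364.5  33.2] sides 179.0 61.0 ang -9.2 -101.6
7 1647 [204.1 224. ] h [ 1. 60. 83.] ctr [438.5  96.6  60. ] sides 171.0 121.0 ang -6.6 -97.8
8 1630 [269.1 239.3] h [ 2. 55. 85.] ctr [ 388.9 -133.    54.9] sides 120.0 172.0 ang -78.8 -169.2
```

View pics/crop.png

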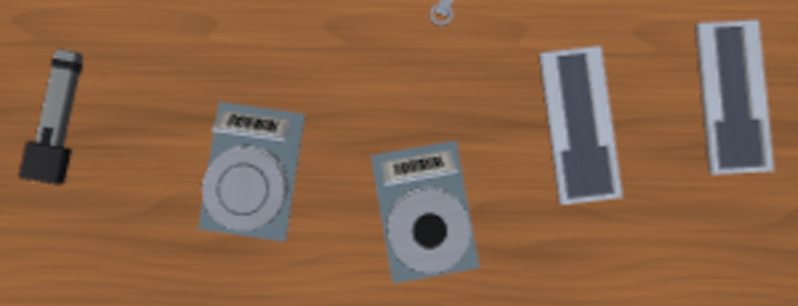

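The crop (x2.66) confirms the choices. The bored stack has its hole at (430,230) and its label at (418,165). The solid discs are at (243,188). The scanner's head is at (45,162). The tray nearer the base is at (580,125), 619 mm away against 790 mm for the other, with its wide end towards the robot. Next I'll refine label, stand and tray from the top view and look up the wrist camera's mounting.

```bash
cat > m2.py <<'E'
from h import *
np.set_printoptions(suppress=True,precision=1)
z=np.load('top0.npz');p,d=z['p'],z['d'];C=cam('top');P=cloud(C,d)
hsv=cv2.cvtColor(p,cv2.COLOR_BGR2HSV)
print(r.calibration('wrist'))
# bored hole at z=64, tops
k=(p.max(2)<60).astype(np.uint8);k[:220]=0;k[262:]=0;k[:,250:].__class__;k[:,:255]=0;k[:,290:]=0
v,u=np.nonzero(k);print('bore',len(u),ray(C,u.mean(),v.mean(),60))
for n,u0,u1 in(('bored',248,292),('blank',184,226)):
    Q=P[195:270,u0:u1].reshape(-1,3);t=Q[abs(Q[:,2]-64)<5];print(n,'top',len(t),t[t[:,0]<np.median(t[:,0])+60].mean(0), (t.min(0)+t.max(0))/2)
# tray dark recess
k=((p.max(2)<110)&(hsv[...,1]<110)).astype(np.uint8);k[:170]=0;k[240:]=0;k[:,:308]=0;k[:,350:]=0
v,u=np.nonzero(k);W=np.array([ray(C,a,b,5) for a,b in zip(u,v)]);print('recess n',len(u),W.min(0),W.max(0),W.mean(0))
E
python3 m2.py
```

```text
{'vfov': 60.29119718775309, 'cx': 256.80387111196444, 'cy': 193.75227346114664, 'tool_from_camera': array([[   0. ,   -1. ,   -0.3,   67.8],
       [   1. ,    0. ,   -0. ,   -0.2],
       [   0. ,   -0.3,    1. , -123.4],
       [   0. ,    0. ,    0. ,    1. ]])}
bore 134 [ 374.8 -138.8   60. ]
bored top 623 [ 363.1 -138.9   63.3] [ 384.6 -135.5   64. ]
blank top 738 [413.1 106.   63.2] [434.1 104.9  64. ]
recess n 656 [ 411.8 -391.4    5. ] [ 607.7 -299.6    5. ] [ 497.9 -352.8    5. ]
```

```bash
python3 -m handwheel '[[0.0287,-0.0185,-0.0083,0,0,0,0.085],[0.0287,-0.0185,-0.0083,0,0,0,0.085],[0.0287,-0.0185,-0.0083,0,0,0,0.085],[0.0287,-0.0185,-0.0083,0,0,0,0.085],[0.0287,-0.0185,-0.0083,0,0,0,0.085],[0.0287,-0.0185,-0.0083,0,0,0,0.085],[0.0287,-0.0185,-0.0083,0,0,0,0.085],[0.0287,-0.0185,-0.0083,0,0,0,0.085]]' && python3 -m handwheel '[[0.0287,-0.0185,-0.0083,0,0,0,0.085],[0.0287,-0.0185,-0.0083,0,0,0,0.085],[0.0287,-0.0185,-0.0083,0,0,0,0.085],[0.0287,-0.0185,-0.0083,0,0,0,0.085],[0,0,0,0,0,0,0.085],[0,0,0,0,0,0,0.085],[0,0,0,0,0,0,0.085]]'
python3 - <<'E'
from h import *
C=cam('wrist');p,d=r.snapshot('wrist');cv2.imwrite('pics/w1.png',p);np.savez('w1.npz',p=p,d=d,M=C[3],f=C[0])
E
```

```text
time: 0.77
tool_pos: [368.4, -347.3, 316.7]
tcp_rot: [-180.0, 0.0, 19.6]
ft_force: [0.2, -0.6, -0.4]
finger_gap: 85.1
grip_force: 0.0
time: 1.35
tool_pos: [450.9, -240.7, 349.3]
tcp_rot: [-180.0, 0.1, 19.6]
ft_force: [-0.6, -0.8, -0.1]
finger_gap: 85.0
grip_force: 0.0
```

View pics/w1.png

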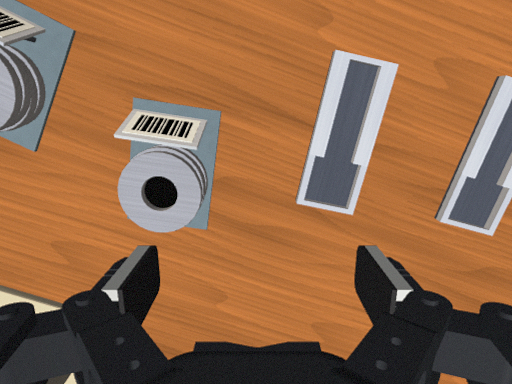

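The wrist view shows the bored stand's bore at (160,192) and its label at (165,125). The near tray's corners are at about (335,50), (398,65), (352,213) and (298,203). I'll compute both poses from this.

```bash
cat > m3.py <<'E'
from h import *
np.set_printoptions(suppress=True,precision=2)
z=np.load('w1.npz');p,d=z['p'],z['d'];c=r.calibration('wrist');C=(float(z['f']),c['cx'],c['cy'],z['M']);P=cloud(C,d)
hsv=cv2.cvtColor(p,cv2.COLOR_BGR2HSV)
def comp(m,u,v):
    n,L=cv2.connectedComponents(m.astype(np.uint8)); return L==L[v,u]
def rect(mask,zz):
    v,u=np.nonzero(mask); W=np.array([ray(C,a,b,zz)[:2] for a,b in zip(u,v)],np.float32)
    return cv2.minAreaRect(W),cv2.boxPoints(cv2.minAreaRect(W))
nw=~((hsv[...,0]<22)&(hsv[...,1]>90))
t=comp(nw,330,130)
Q=P[t];print('tray heights',np.percentile(Q[:,2],[5,30,60,95]),rect(t,17),rect(t,0)[0])
rec=comp((hsv[...,2]<115)&nw,340,130);print('recess@5',rect(rec,5)[0],rec.sum())
# recess axis: line through midlines
v,u=np.nonzero(rec);W=np.array([ray(C,a,b,5)[:2] for a,b in zip(u,v)]);
e=rect(t,17)[1];
# label
l=comp((hsv[...,2]>150)&(hsv[...,1]<60),128,122)
Q=P[120:140,140:190].reshape(-1,3)
lab=P[comp(nw,165,105)]
S=lab[(lab[:,2]>42)&(lab[:,2]<95)]
# plane fit of patch around label
box=P[116:136,140:192].reshape(-1,3);cc=box.mean(0);n=np.linalg.svd(box-cc)[2][2];n*=np.sign(n[0])
print('label patch ctr',cc,'n',n,'tilt',np.degrees(np.arcsin(n[2])),'yaw',np.degrees(np.arctan2(n[1],n[0])))
top=lab[abs(lab[:,2]-64)<3];
k=comp(hsv[...,2]<60,160,192);vv,uu=np.nonzero(k);print('bore',k.sum(),rect(k,64)[0],ray(C,160,192,64))
E
python3 m3.py
```

```text
tray heights [ 3.34  4.82 15.53 17.73] (((510.59442138671875, -344.718505859375), (210.59249877929688, 87.32782745361328), 7.743500709533691), array([[ 400.38, -315.64],
       [ 412.14, -402.17],
       [ 620.81, -373.8 ],
       [ 609.05, -287.27]], dtype=float32)) ((510.4368896484375, -349.4553527832031), (218.4495391845703, 90.5859146118164), 7.7435173988342285)
recess@5 ((510.6314697265625, -346.993896484375), (199.45127868652344, 61.991214752197266), 7.8948163986206055) 4634
label patch ctr [ 452.47 -124.07   70.31] n [ 0.94  0.33 -0.02] tilt -0.9389691401974732 yaw 19.507784693743957
bore 807 ((367.7886657714844, -138.12998962402344), (40.13972854614258, 40.965476989746094), 15.931989669799805) [ 368.04 -138.08   64.  ]
```

```bash
cat >> m3.py <<'E'
print('---')
for rr in range(104,148,3): print(rr,P[rr,155],P[rr,175])
for name in ['base@6']:
    b=comp(nw,165,105); print(rect(b&(abs(P[...,2]-6)<4),6)[0])
E
python3 m3.py | sed -n '/---/,$p'
```

```text
---
104 [465.23 -87.73   6.17] [ 474.38 -113.31    5.84]
107 [461.25 -88.4    4.87] [ 470.45 -114.13    4.64]
110 [457.48 -89.62   5.57] [ 466.61 -115.22    4.62]
113 [ 458.16 -100.11   40.32] [ 462.84 -116.5     5.44]
116 [ 456.07 -104.     51.18] [ 463.22 -125.21   40.96]
119 [ 453.6  -106.86   58.32] [ 460.73 -128.06   49.57]
122 [ 450.91 -109.15   63.44] [ 458.14 -130.54   56.58]
125 [ 448.46 -111.68   69.56] [ 455.46 -132.7    62.2 ]
128 [ 446.15 -114.27   75.97] [ 453.09 -135.15   69.36]
131 [ 443.92 -116.83   82.37] [ 450.68 -137.39   75.59]
134 [ 441.42 -118.86   86.79] [ 448.26 -139.49   81.29]
137 [ 439.07 -120.98   91.67] [ 445.94 -141.58   87.07]
140 [ 436.4  -122.63   94.71] [ 443.34 -143.28   90.94]
143 [ 433.31 -123.74   95.63] [ 441.07 -145.23   96.17]
146 [ 413.   -105.93   19.99] [ 437.35 -145.75   93.99]
((389.33642578125, -132.25234985351562), (175.85464477539062, 120.3653793334961), 10.95983600616455)
```

```bash
python3 -m handwheel '[[0.0132,-0.0371,0.004,0,0,0,0.085],[0.0132,-0.0371,0.004,0,0,0,0.085],[0.0132,-0.0371,0.004,0,0,0,0.085],[0.0132,-0.0371,0.004,0,0,0,0.085],[0.0132,-0.0371,0.004,0,0,0,0.085],[0.0132,-0.0371,0.004,0,0,0,0.085],[0.0132,-0.0371,0.004,0,0,0,0.085],[0.0132,-0.0371,0.004,0,0,0,0.085]]' && python3 -m handwheel '[[0.0132,-0.0371,0.004,0,0,0,0.085],[0.0132,-0.0371,0.004,0,0,0,0.085],[0.0132,-0.0371,0.004,0,0,0,0.085],[0.0132,-0.0371,0.004,0,0,0,0.085],[0.0132,-0.0371,0.004,0,0,0,0.085],[0.0132,-0.0371,0.004,0,0,0,0.085],[0.0132,-0.0371,0.004,0,0,0,0.085],[0,0,0,0,0,7.1,0.085]]' && python3 -m handwheel '[[0,0,0,0,0,7.1,0.085],[0,0,0,0,0,7.1,0.085],[0,0,0,0,0,7.1,0.085],[0,0,0,0,0,0,0.085],[0,0,0,0,0,0,0.085],[0,0,0,0,0,0,0.085]]'
python3 - <<'E'
from h import *
C=cam('wrist');p,d=r.snapshot('wrist');cv2.imwrite('pics/w2.png',p);np.savez('w2.npz',p=p,d=d,M=C[3],f=C[0])
E
```

```text
time: 2.07
tool_pos: [450.7, 74.6, 317.2]
tcp_rot: [180.0, 0.0, 19.4]
ft_force: [0.6, 0.2, -0.1]
finger_gap: 84.7
grip_force: 0.0
time: 2.73
tool_pos: [450.1, 353.9, 286.8]
tcp_rot: [-179.9, 0.2, 12.7]
ft_force: [0.9, 0.0, -0.5]
finger_gap: 84.9
grip_force: 0.0
time: 3.23
tool_pos: [451.7, 349.1, 289.6]
tcp_rot: [180.0, 0.0, -8.7]
ft_force: [-0.1, -0.8, -0.1]
finger_gap: 84.9
grip_force: 0.0
```

View pics/w2.png

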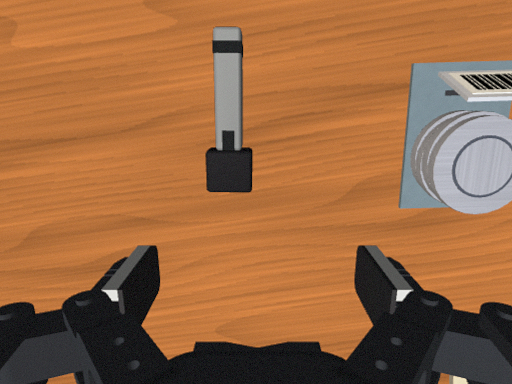

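The scanner's tail is at (228,27) and its head spans (206–253, 148–192), so the nose points to image bottom, towards the robot. Now the fine pose.

```bash
cat > m4.py <<'E'
from h import *
np.set_printoptions(suppress=True,precision=2)
z=np.load('w2.npz');p,d=z['p'],z['d'];c=r.calibration('wrist');C=(float(z['f']),c['cx'],c['cy'],z['M']);P=cloud(C,d)
hsv=cv2.cvtColor(p,cv2.COLOR_BGR2HSV)
nw=~((hsv[...,0]<22)&(hsv[...,1]>90))
n,L=cv2.connectedComponents(nw.astype(np.uint8));m=(L==L[100,228])&(P[...,2]>22)
print('heights handle',np.median(P[60:120,220:236,2]),'head',np.median(P[160:180,215:245,2]))
v,u=np.nonzero(m);W=P[v,u][:,:2]   # measured points
W2=np.array([ray(C,a,b,33)[:2] for a,b in zip(u,v)])
for X in(W,W2):
    print(cv2.minAreaRect(X.astype(np.float32)))
    # centreline: handle and head mid by rows
mid=[];
for rr in range(32,188,4):
    uu=np.nonzero(m[rr])[0]; a=ray(C,uu.min()-.5,rr,34);b=ray(C,uu.max()+.5,rr,34); mid.append([*(a+b)[:2]/2,np.linalg.norm(a-b)])
mid=np.array(mid);print(mid[::4])
h=mid[:28];k=np.polyfit(h[:,0],h[:,1],1);print('handle axis yaw',np.degrees(np.arctan(k[0])),'all',np.degrees(np.arctan(np.polyfit(mid[:,0],mid[:,1],1)[0])))
for rr in(26.5,191.5): print(ray(C,228.5,rr,34))
E
python3 m4.py
```

```text
heights handle 35.704140954062524 head 35.7326940041265
((509.1770324707031, 369.1195068359375), (54.423526763916016, 179.3153839111328), 77.23287200927734)
((510.2806396484375, 373.53173828125), (52.274471282958984, 177.82302856445312), 81.1223373413086)
[[593.09 360.09  29.32]
 [577.75 362.26  30.73]
 [562.04 364.49  30.03]
 [546.02 367.3   30.4 ]
 [529.52 369.64  29.68]
 [512.7  372.6   30.06]
 [495.44 375.62  30.44]
 [477.65 378.16  29.69]
 [459.39 380.77  52.06]
 [440.74 384.02  52.75]]
handle axis yaw -9.164127924828476 all -9.097171462427102
[597.94 357.12  34.  ]
[422.28 387.84  34.  ]
```

```bash
python3 -m handwheel '[[0.027,-0.016,0.01,0,0,0.45,0.085],[0.027,-0.016,0.01,0,0,0,0.085],[0,0,0.035,0,0,0,0.085],[0,0,0.035,0,0,0,0.085],[0,0,0.035,0,0,0,0.085],[0,0,0.035,0,0,0,0.085],[0,0,0.03,0,0,0,0.085],[0,0,0.02,0,0,0,0.085]]' 60 && python3 -m handwheel '[[0,0,0.015,0,0,0,0.085],[0,0,0.01,0,0,0,0.085],[0,0,0,0,0,0,0.085],[0,0,0,0,0,0,0.085],[0,0,0,0,0,0,0.085]]'; python3 -c "
from bench import r;print(r.tip_reach)"
```

```text
time: 3.95
tool_pos: [507.9, 371.6, 75.7]
tcp_rot: [179.8, 0.2, -9.1]
ft_force: [-0.7, -0.4, 0.1]
finger_gap: 85.2
grip_force: 0.0
time: 4.37
tool_pos: [510.6, 373.6, 56.5]
tcp_rot: [-179.9, -0.1, -9.2]
ft_force: [-0.3, -0.5, 0.7]
finger_gap: 84.8
grip_force: 0.0
19.0
```

```bash
python3 -m handwheel '[[0,0,0.012,0,0,0,0.085],[0,0,0.009,0,0,0,0.085],[0,0,0,0,0,0,0.085],[0,0,0,0,0,0,0.06],[0,0,0,0,0,0,0.045],[0,0,0,0,0,0,0.035],[0,0,0,0,0,0,0.028],[0,0,0,0,0,0,0.015]]' 60 && python3 -m handwheel '[[0,0,0,0,0,0,0.015],[0,0,0,0,0,0,0.015],[0,0,0,0,0,0,0.015],[0,0,0,0,0,0,0.015],[0,0,0,0,0,0,0.015],[0,0,0,0,0,0,0.015]]'
```

```text
time: 5.03
tool_pos: [510.1, 373.4, 34.8]
tcp_rot: [-180.0, -0.1, -9.3]
ft_force: [2.1, 0.8, -1.7]
finger_gap: 28.6
grip_force: 60.7
time: 5.53
tool_pos: [510.1, 373.4, 34.6]
tcp_rot: [-180.0, -0.1, -9.3]
ft_force: [-0.5, -0.6, 5.9]
finger_gap: 28.4
grip_force: 61.6
```

```bash
python3 -m handwheel '[[0,0,-0.01,0,0,0,0.015],[0,0,-0.02,0,0,0,0.015],[0,0,-0.03,0,0,0,0.015],[0,0,-0.03,0,0,0,0.015],[0,0,-0.03,0,0,0,0.015],[0,0,-0.02,0,0,0,0.015],[0,0,-0.01,0,0,0,0.015],[0,0,0,0,0,0,0.015]]' && python3 -m handwheel '[[0,0,0,0,0,0,0.015],[0,0,0,0,0,0,0.015]]'
python3 - <<'E'
from h import *
C=cam('wrist');p,d=r.snapshot('wrist');cv2.imwrite('pics/w3.png',p);np.savez('w3.npz',p=p,d=d,M=C[3],f=C[0])
C=cam('scene');p,d=r.snapshot('scene');cv2.imwrite('pics/s3.png',p[60:260,230:430]);a=cv2.resize(p[60:260,250:450],(384,384))
cv2.imwrite('pics/both3.png',cv2.resize(np.hstack([cv2.imread('pics/w3.png'),a]),None,fx=.89,fy=.89))
E
```

```text
time: 6.2
tool_pos: [510.7, 373.8, 187.0]
tcp_rot: [-179.8, -0.2, -9.3]
ft_force: [0.6, -0.3, -1.6]
finger_gap: 28.7
grip_force: 60.8
time: 6.37
tool_pos: [508.4, 372.4, 181.3]
tcp_rot: [179.9, 0.2, -9.3]
ft_force: [-0.2, 0.1, -2.3]
finger_gap: 28.7
grip_force: 60.8
```

View pics/both3.png

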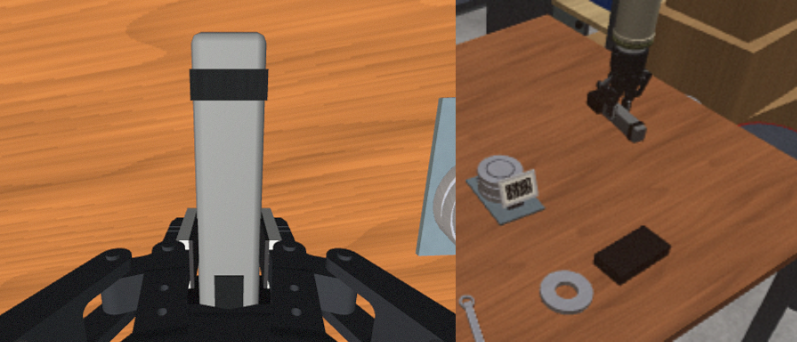

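The scanner is held level by the handle, with its tail up at (228,35) and the head hidden under the gripper. I'll measure its in-hand pose in the tool frame and compute the scan move.

```bash
cat > m5.py <<'E'
from h import *
import sys
np.set_printoptions(suppress=True,precision=2)
def inhand(f):
    z=np.load(f);p,d=z['p'],z['d'];c=r.calibration('wrist');T=np.array(c['tool_from_camera']);C=(float(z['f']),c['cx'],c['cy'],T);P=cloud(C,d)
    m=np.zeros(d.shape,bool);m[40:235,205:310]=1
    m&=(abs(P[...,2])<14)&(d>0)&(P[...,0]>25)
    m[:]=cv2.morphologyEx(m.astype(np.uint8),cv2.MORPH_OPEN,np.ones((5,5)))
    Q=P[m];core=cv2.erode(m.astype(np.uint8),np.ones((15,15)))>0;K=P[core]
    A=np.c_[K[:,:2],np.ones(len(K))];k=np.linalg.lstsq(A,K[:,2],rcond=None)[0]
    mid=np.array([[P[v,np.nonzero(m[v])[0]][:,0].mean(),(P[v,np.nonzero(m[v])[0][0],1]+P[v,np.nonzero(m[v])[0][-1],1])/2] for v in range(60,200,5) if m[v].sum()>30])
    g=np.polyfit(mid[:,0],mid[:,1],1)
    print('tail x',np.percentile(Q[:,0],99.8),'plane tilt deg x,y',np.degrees(np.arctan(k[:2])),'top z at TCP',k[2],'axis turn deg',np.degrees(np.arctan(g[0])),'y at x=0',g[1])
    print(Q[:,0].min(),mid[::6])
inhand(sys.argv[1])
s=r.sense();print(s['tool_pos'],s['tcp_rot'])
E
python3 m5.py w3.npz
```

```text
tail x 88.14943935874503 plane tilt deg x,y [-0.17  0.27] top z at TCP -1.042661050796491 axis turn deg 0.0077739978456580275 y at x=0 -0.4143949257124073
25.0366682095514 [[81.65 -0.33]
 [71.73 -0.35]
 [61.38 -0.33]
 [50.49 -0.39]
 [39.07 -0.46]]
[508.35 372.35 181.11] [179.84   0.19  -9.26]
```

```bash
python3 -m handwheel '[[0.006,0.016,0,0,0,0,0.015],[0.0115,0.0318,0,0,0,0,0.015],[0.0115,0.0318,0,0,0,0,0.015],[0.0115,0.0318,0,0,0,0,0.015],[0.0115,0.0318,0,0,0,0,0.015],[0.0115,0.0318,0,0,0,0,0.015],[0.0115,0.0318,0,0,0,0,0.015],[0.0115,0.0318,0,0,0,0,0.015]]' && python3 -m handwheel '[[0.0115,0.0318,0,0,0,0,0.015],[0.0115,0.0318,0,0,0,0,0.015],[0.0115,0.0318,0,0,0,0,0.015],[0.0115,0.0318,0,0,0,0,0.015],[0.0115,0.0318,0,0,0,0,0.015],[0.0115,0.0318,0,0,0,0,0.015],[0.006,0.016,0,0,0,0,0.015],[0,0,0,0,0,-6.8,0.015]]' && python3 -m handwheel '[[0,0,0,0,0,-6.8,0.015],[0,0,0,0,0,-6.7,0.015],[0,0,0,0,6.25,0,0.015],[0,0,0,0,6.25,0,0.015],[0,0,0,0,6.25,0,0.015],[0,0,0,0,6.25,0,0.015],[0,0,0,0,0,0,0.015],[0,0,0,0,0,0,0.015]]'
cat > m6.py <<'E'
from h import *
np.set_printoptions(suppress=True,precision=2)
def dR(y,p): return R.from_euler('xyz',[180,0,y],degrees=True)*R.from_euler('y',p,degrees=True)
s=r.sense();A=R.from_euler('xyz',s['tcp_rot'],degrees=True);B=dR(11,25)
print('shift tool',A.inv().apply(np.array([595.4,-92.9,155.3])-s['tool_pos']),'turn',np.degrees((A.inv()*B).as_rotvec()),s['tool_pos'],s['grip_force'])
n=np.array([.890,.173,.423]);lab=np.array([451.1,-121,68])
w=s['tool_pos']+A.apply([-1.5-90,-.4,35-18]);M=A.as_matrix();q=lab-w
print('label in window frame x,y,z',-q@M[:,0],q@M[:,1],-q@M[:,2],'angle',np.degrees(np.arccos(M[:,0]@n)))
E
python3 m6.py
```

```text
time: 7.13
tool_pos: [555.7, 122.0, 182.3]
tcp_rot: [180.0, 0.1, -9.3]
ft_force: [1.0, -0.1, -1.9]
finger_gap: 28.4
grip_force: 60.8
time: 7.8
tool_pos: [596.7, -96.6, 182.1]
tcp_rot: [179.9, 0.1, -2.8]
ft_force: [0.2, 0.3, -1.9]
finger_gap: 28.7
grip_force: 60.7
time: 8.47
tool_pos: [594.4, -92.3, 180.9]
tcp_rot: [-179.8, -24.6, 10.9]
ft_force: [-0.3, -0.5, -0.9]
finger_gap: 28.5
grip_force: 60.7
shift tool [-9.88  0.81 23.66] turn [-0.12  0.38 -0.12] [594.4  -92.34 180.92] 60.74031114578247
label in window frame x,y,z 88.38964082137561 1.660159530630132 -24.788868824521256 angle nanm6.py:8: RuntimeWarning: invalid value encountered in arccos
  print('label in window frame x,y,z',-q@M[:,0],q@M[:,1],-q@M[:,2],'angle',np.degrees(np.arccos(M[:,0]@n)))
```

```bash
python3 -m handwheel '[[-0.004,0.0004,0.008,0,0.2,0,0.015],[-0.004,0.0004,0.008,0,0.1,0,0.015],[-0.002,0,0.0077,0,0,0,0.015],[0,0,0,0,0,0,0.015],[0,0,0,0,0,0,0.015]]' && python3 m6.py
python3 - <<'E'
from h import *
p,d=r.snapshot('scene');a=cv2.resize(p[100:260,150:350],None,fx=4,fy=3.75)
cv2.imwrite('pics/scan.png',cv2.resize(p[120:240,160:320],(800,600)))
E
```

```text
time: 8.88
tool_pos: [598.5, -92.7, 157.0]
tcp_rot: [-179.9, -25.2, 11.0]
ft_force: [0.5, 0.9, -1.8]
finger_gap: 28.8
grip_force: 60.8
shift tool [-3.49 -0.35  0.26] turn [-0.09 -0.17  0.04] [598.46 -92.66 157.02] 60.77262282371521
label in window frame x,y,z 82.169528641584 -0.0010786060124665978 0.24176938018754981 angle nanm6.py:8: RuntimeWarning: invalid value encountered in arccos
  print('label in window frame x,y,z',-q@M[:,0],q@M[:,1],-q@M[:,2],'angle',np.degrees(np.arccos(M[:,0]@n)))
```

View pics/scan.png

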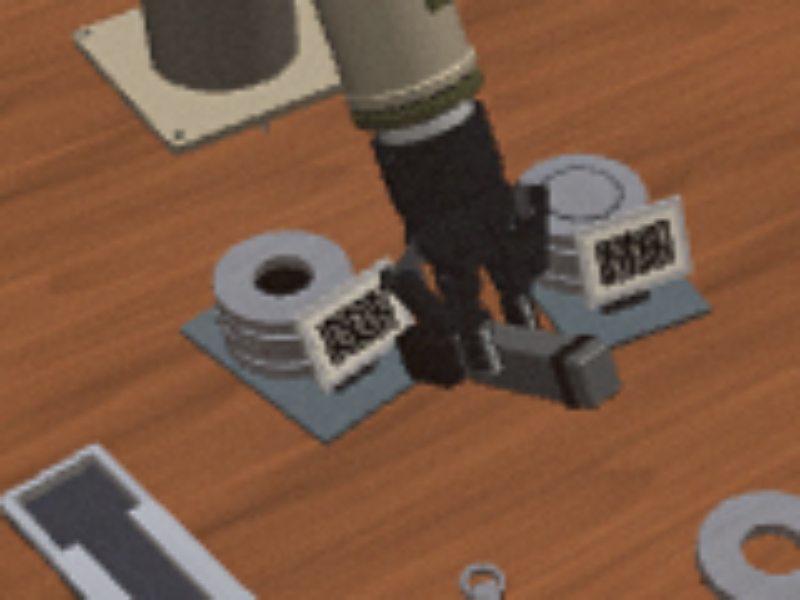

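The scanner's head, at (435,350), faces the bored stand's label at (358,325). By the numbers it is 82 mm off, centred and square. I'll hold it there for 2 s.

```bash
for i in 1 2 3; do python3 -m handwheel '[[0,0,0,0,0,0,0.015],[0,0,0,0,0,0,0.015],[0,0,0,0,0,0,0.015],[0,0,0,0,0,0,0.015],[0,0,0,0,0,0,0.015],[0,0,0,0,0,0,0.015],[0,0,0,0,0,0,0.015],[0,0,0,0,0,0,0.015]]' | head -3; done; python3 m6.py 2>/dev/null
```

```text
time: 9.6
tool_pos: [598.4, -93.1, 158.3]
tcp_rot: [180.0, -25.3, 11.0]
time: 10.27
tool_pos: [598.4, -93.1, 158.2]
tcp_rot: [-180.0, -25.3, 11.0]
time: 10.93
tool_pos: [598.4, -93.1, 158.2]
tcp_rot: [-180.0, -25.3, 11.0]
shift tool [-3.87 -0.77  1.38] turn [-0.01 -0.3   0.03] [598.4  -93.1  158.21] 60.772976875305176
label in window frame x,y,z 82.58942859449915 -0.3980185930536503 -0.48177839432562536 angle nan
```

```bash
python3 -m handwheel '[[0.015,0,0,0,0,0,0.015],[0.03,0,0,0,0,0,0.015],[0.015,0,0,0,0,0,0.015],[0,0,0,0,-6.2,0,0.015],[0,0,0,0,-6.2,0,0.015],[0,0,0,0,-6.2,0,0.015],[0,0,0,0,-6.7,0,0.015],[0,0,-0.015,0,0,0,0.015]]' && python3 -m handwheel '[[-0.02,0.013,0,0,0,0,0.015],[-0.0276,0.0179,0,0,0,0,0.015],[-0.0276,0.0179,0,0,0,0,0.015],[-0.0276,0.0179,0,0,0,0,0.015],[-0.0276,0.0179,0,0,0,0,0.015],[-0.0276,0.0179,0,0,0,0,0.015],[-0.008,0.005,0,0,0,3.2,0.015],[0,0,0,0,0,0,0.015]]' && python3 -m handwheel '[[0,0,0,0,0,0,0.015],[0,0,0,0,0,0,0.015],[0,0,0,0,0,0,0.015],[0,0,0,0,0,0,0.015]]'
cat > m7.py <<'E'
from h import *
np.set_printoptions(suppress=True,precision=2)
C=cam('wrist');p,d=r.snapshot('wrist');cv2.imwrite('pics/w4.png',p);np.savez('w4.npz',p=p,d=d,M=C[3],f=C[0]);P=cloud(C,d)
hsv=cv2.cvtColor(p,cv2.COLOR_BGR2HSV)
nw=~((hsv[...,0]<22)&(hsv[...,1]>90))
Z=P[...,2]
rec=(nw&(hsv[...,2]<125)&(Z<12)&(Z>-5)&(P[...,1]<-300)&(P[...,1]>-400)&(P[...,0]>390)&(P[...,0]<630)).astype(np.uint8)
rec=cv2.morphologyEx(rec,cv2.MORPH_OPEN,np.ones((3,3)))
n,L,S,c=cv2.connectedComponentsWithStats(rec);i=1+S[1:,4].argmax();print(S[i],c[i])
v,u=np.nonzero(L==i);W=np.array([ray(C,a,b,5)[:2] for a,b in zip(u,v)],np.float32);print('recess@5',cv2.minAreaRect(W))
w=(nw&(Z>13)&(Z<21)&(P[...,1]<-290)&(P[...,1]>-410)&(P[...,0]>390)&(P[...,0]<630)).astype(np.uint8)
v,u=np.nonzero(cv2.morphologyEx(w,cv2.MORPH_OPEN,np.ones((3,3))));W=np.array([ray(C,a,b,17)[:2] for a,b in zip(u,v)],np.float32);print('walls@17',cv2.minAreaRect(W),u.min(),u.max(),v.min(),v.max())
E
python3 m7.py; python3 m5.py w4.npz
```

```text
time: 11.6
tool_pos: [650.2, -81.4, 189.8]
tcp_rot: [-179.7, 1.1, 11.1]
ft_force: [-0.6, -1.1, -5.8]
finger_gap: 29.0
grip_force: 60.6
time: 12.27
tool_pos: [507.7, -222.0, 199.0]
tcp_rot: [180.0, 0.0, 7.5]
ft_force: [-0.0, -0.5, -2.8]
finger_gap: 28.9
grip_force: 60.8
time: 12.6
tool_pos: [510.0, -219.2, 198.7]
tcp_rot: [-180.0, -0.0, 7.9]
ft_force: [-0.7, -0.1, -1.8]
finger_gap: 29.1
grip_force: 60.8
[ 348   87   70  193 8369] [385.89 190.86]
recess@5 ((510.84906005859375, -347.72760009765625), (196.05331420898438, 61.12101745605469), 7.917507171630859)
walls@17 ((511.2305908203125, -344.9007568359375), (208.8584442138672, 84.94496154785156), 7.694234848022461) 338 449 78 290
tail x 88.21335210697885 plane tilt deg x,y [-0.45 -0.29] top z at TCP -0.8406099758746687 axis turn deg -0.057154587324278916 y at x=0 -0.3794796385711166
25.00779307242705 [[81.74 -0.33]
 [71.81 -0.47]
 [61.47 -0.49]
 [50.61 -0.46]
 [39.19 -0.38]]
[ 509.89 -219.23  198.73] [-179.99   -0.      7.94]
```

View pics/w4.png

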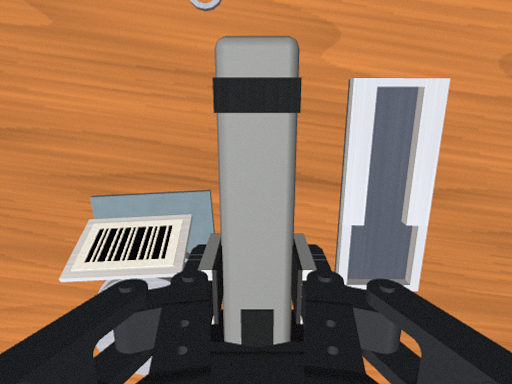

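The tray, at (390,185) with its wide bay at the bottom, is measured at (511,-345), yaw 7.8°, which agrees with the first view. The scanner hasn't slipped in hand. I'll move over the tray and partway down.

```bash
python3 -m handwheel '[[-0.003,0.022,0,0,0,0.1,0.015],[-0.0045,0.038,0,0,0,0,0.015],[-0.0045,0.038,0,0,0,0,0.015],[-0.0028,0.0273,0.01,0,0,0,0.015],[0,0,0.03,0,0,0,0.015],[0,0,0.035,0,0,0,0.015],[0,0,0.03,0,0,0,0.015],[0,0,0.015,0,0,0,0.015]]' && python3 -m handwheel '[[0,0,0,0,0,0,0.015],[0,0,0,0,0,0,0.015],[0,0,0,0,0,0,0.015],[0,0,0,0,0,0,0.015],[0,0,0,0,0,0,0.015]]'
cat > m8.py <<'E'
from h import *
np.set_printoptions(suppress=True,precision=2)
s=r.sense();A=R.from_euler('xyz',s['tcp_rot'],degrees=True);B=R.from_euler('xyz',[180,0,7.8],degrees=True)
print('shift',A.inv().apply(np.array([512.5,-345.3,40])-s['tool_pos']),'turn',np.degrees((A.inv()*B).as_rotvec()),s['ft_force'])
E
python3 m8.py
```

```text
time: 13.32
tool_pos: [509.6, -344.2, 73.6]
tcp_rot: [-179.7, 0.2, 7.8]
ft_force: [-0.9, 0.4, -3.4]
finger_gap: 28.7
grip_force: 60.7
time: 13.73
tool_pos: [512.9, -347.0, 81.2]
tcp_rot: [179.8, -0.1, 7.8]
ft_force: [0.2, -0.6, -2.0]
finger_gap: 28.7
grip_force: 60.8
shift [-0.26 -1.84 41.22] turn [ 0.16 -0.15 -0.04] [ 0.15 -0.57 -1.96]
```

Aligned over the tray to within 2 mm. I'll correct that and lower slowly.

```bash
python3 -m handwheel '[[0,-0.0017,0.01,0.1,-0.1,0,0.015],[0,0,0.01,0,0,0,0.015],[0,0,0.006,0,0,0,0.015],[0,0,0.004,0,0,0,0.015],[0,0,0,0,0,0,0.015],[0,0,0,0,0,0,0.015],[0,0,0,0,0,0,0.015],[0,0,0,0,0,0,0.015]]'; python3 m8.py;  python3 -m handwheel '[[0,0,0.003,0,0,0,0.015],[0,0,0.003,0,0,0,0.015],[0,0,0,0,0,0,0.015],[0,0,0,0,0,0,0.015],[0,0,0,0,0,0,0.015]]'; python3 m8.py
```

```text
time: 14.4
tool_pos: [511.6, -344.7, 49.3]
tcp_rot: [-179.9, 0.1, 7.7]
ft_force: [0.5, -0.1, -2.7]
finger_gap: 28.7
grip_force: 60.8
shift [0.83 0.7  9.34] turn [-0.06  0.06 -0.07] [ 0.48 -0.09 -2.74]
time: 14.82
tool_pos: [511.2, -344.4, 42.8]
tcp_rot: [-179.9, 0.1, 7.7]
ft_force: [-0.3, 0.9, -1.8]
finger_gap: 28.8
grip_force: 60.8
shift [1.18 1.08 2.76] turn [-0.11  0.11 -0.07] [-0.34  0.89 -1.79]
```

Underside is about 3 mm over the floor and inside the walls, with no contact yet. I'll lower gently until the force shows it resting.

```bash
python3 -m handwheel '[[0,0,0.0015,0,0,0,0.015],[0,0,0.001,0,0,0,0.015],[0,0,0,0,0,0,0.015],[0,0,0,0,0,0,0.015]]'; python3 -m handwheel '[[0,0,0.001,0,0,0,0.015],[0,0,0,0,0,0,0.015],[0,0,0,0,0,0,0.015]]'
```

```text
time: 15.15
tool_pos: [511.2, -344.3, 40.2]
tcp_rot: [-179.9, 0.1, 7.7]
ft_force: [-0.5, 0.3, -2.4]
finger_gap: 29.0
grip_force: 60.8
time: 15.4
tool_pos: [511.4, -344.5, 39.6]
tcp_rot: [-179.9, 0.1, 7.7]
ft_force: [-1.3, 1.1, 1.1]
finger_gap: 29.0
grip_force: 61.0
```

The scanner is resting on the floor. Release and retreat.

```bash
python3 -m handwheel '[[0,0,0,0,0,0,0.03],[0,0,0,0,0,0,0.035],[0,0,0,0,0,0,0.045],[0,0,0,0,0,0,0.06],[0,0,0,0,0,0,0.06],[0,0,0,0,0,0,0.06]]' 20;  python3 -m handwheel '[[0,0,-0.01,0,0,0,0.06],[0,0,-0.02,0,0,0,0.06],[0,0,-0.03,0,0,0,0.085],[0,0,-0.04,0,0,0,0.085],[0,0,-0.04,0,0,0,0.085],[0,0,-0.04,0,0,0,0.085],[-0.03,0,-0.02,0,0,0,0.085],[-0.03,0,0,0,0,0,0.085]]'; python3 -m handwheel '[[0,0,0,0,0,0,0.085],[0,0,0,0,0,0,0.085],[0,0,0,0,0,0,0.085],[0,0,0,0,0,0,0.085]]'
python3 - <<'E'
from h import *
C=cam('wrist');p,d=r.snapshot('wrist');P=cloud(C,d);cv2.imwrite('pics/w5.png',p)
m=(P[...,2]>30)&(P[...,2]<50)&(d>0);n,L,S,c=cv2.connectedComponentsWithStats(m.astype(np.uint8));i=1+S[1:,4].argmax()
v,u=np.nonzero(L==i);W=np.array([ray(C,a,b,41)[:2] for a,b in zip(u,v)],np.float32);print(S[i],cv2.minAreaRect(W),'z',np.median(P[L==i][:,2]))
Q=P[L==i];print('tilt',np.degrees(np.linalg.lstsq(np.c_[Q[:,:2],np.ones(len(Q))],Q[:,2],rcond=None)[0][:2]))
E
```

```text
time: 15.9
tool_pos: [511.3, -344.5, 39.4]
tcp_rot: [-179.9, 0.1, 7.7]
ft_force: [0.3, 0.0, 0.5]
finger_gap: 60.4
grip_force: 0.0
time: 16.57
tool_pos: [454.7, -354.6, 247.9]
tcp_rot: [179.6, -0.3, 7.9]
ft_force: [0.7, -0.6, 0.6]
finger_gap: 84.9
grip_force: 0.0
time: 16.9
tool_pos: [452.6, -352.5, 239.3]
tcp_rot: [-179.9, 0.1, 7.8]
ft_force: [-0.7, -0.3, -0.2]
finger_gap: 85.3
grip_force: 0.0
[ 230    6   55  195 7288] ((511.75494384765625, -343.847900390625), (176.65638732910156, 53.210636138916016), 7.572876453399658) z 40.58767291556222
tilt [0.10598442 0.14276805]
```

View pics/w5.png

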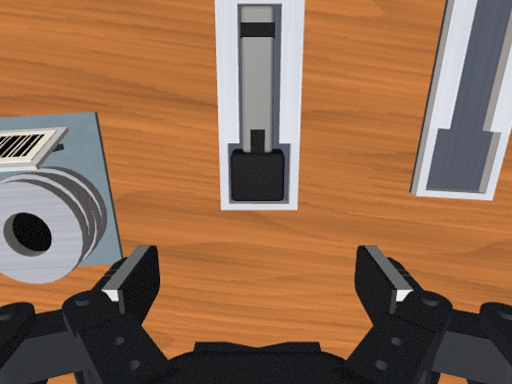

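The scanner lies flat and centred in the near tray, with its head in the wide bay at (258,176) and its tail at (258,10). Its top is at 41 mm and level, and the robot is clear.

```bash
python3 -c "
from bench import r;print(r.hand_in())"
```

```text
the job is handed in; nothing more can be done
None
```

I scanned the bored flanges' label from about 82 mm and held for 2 s, then laid the scanner level in the nearest tray with its head in the wide end and handed in at about 17 s; no verdict was returned.

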